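# Restock the paint rack and hang up the ear defenders

## Task

Get the painting station ready for the next shift: stand the three spare paint bottles from the table upright in the empty pockets of the bottle rack, one to a pocket and down on its floor, and hang the ear defenders over the middle part of the rail's bar, with the crown cushion on the bar and one cup hanging on either side. Leave what is already in the rack where it is, and do not shift or knock over anything else on the table.

Things in the scene. Friction and masses are not known exactly. Their poses are not given: they have to be found in the camera images.
- rack: Fixed plywood bottle rack: open box 146 (x) x 216 (y) x 50 mm high, walls and dividers 6 mm thick, 2 x 3 square pockets 64 mm wide inside, 70 mm apart. Inner floor 6 mm above the table. Origin at the centre of its underside. At the start two bottles and a squat jar fill three pockets and three are empty; which ones varies.
- pocket0 (a point): Centre of the inner floor of pocket 0 of the rack (near row, at rack x -35 mm, y -70 mm). Axes as the rack's.
- pocket1 (a point): Centre of the inner floor of pocket 1 of the rack (near row, at rack x -35 mm, y 0 mm). Axes as the rack's.
- pocket2 (a point): Centre of the inner floor of pocket 2 of the rack (near row, at rack x -35 mm, y 70 mm). Axes as the rack's.
- pocket3 (a point): Centre of the inner floor of pocket 3 of the rack (far row, at rack x 35 mm, y -70 mm). Axes as the rack's.
- pocket4 (a point): Centre of the inner floor of pocket 4 of the rack (far row, at rack x 35 mm, y 0 mm). Axes as the rack's.
- pocket5 (a point): Centre of the inner floor of pocket 5 of the rack (far row, at rack x 35 mm, y 70 mm). Axes as the rack's.
- spare1: Spare paint bottle standing upright on the table at the start: white cylinder 48 mm across up to 78 mm, a shoulder up to 88 mm, then a straight grey cap 37 mm across up to the top at 125 mm; 0.15 kg. Origin at the centre of its underside, z up.
- spare2: Spare paint bottle standing upright on the table at the start: white cylinder 48 mm across up to 78 mm, a shoulder up to 88 mm, then a straight grey cap 37 mm across up to the top at 125 mm; 0.15 kg. Origin at the centre of its underside, z up.
- spare3: Spare paint bottle standing upright on the table at the start: white cylinder 48 mm across up to 78 mm, a shoulder up to 88 mm, then a straight grey cap 37 mm across up to the top at 125 mm; 0.15 kg. Origin at the centre of its underside, z up.
- bottle_a: Paint bottle of the same kind and size as the spares (48 mm across, 125 mm tall, grey cap), already standing in one of the rack's pockets; it stays there. Origin at the centre of its underside, z up.
- bottle_b: Paint bottle of the same kind and size as the spares (48 mm across, 125 mm tall, grey cap), already standing in one of the rack's pockets; it stays there. Origin at the centre of its underside, z up.
- jar_a: Squat white jar with a flat grey lid, 58 mm across and 52 mm tall, standing in one of the rack's pockets, its lid level with the rack's rim to within 10 mm: that pocket is taken and the jar stays. Origin at the centre of its underside.
- jar_b: Squat white jar with a flat grey lid, 58 mm across and 52 mm tall, standing on the table among the spare bottles; a bystander. Origin at the centre of its underside.
- muffs: Ear defenders (0.24 kg) standing on their cups: 134 mm wide along x (two black cups 34 x 64 x 80 mm high at x = -50 and +50, 58 mm free between), a steel band up to a black crown cushion 76 (x) x 34 (y) x 28 mm, underside 122 and top 150 mm above the origin. Grip the cushion across y, tips above its underside to clear the bar. Origin under the middle at table level, z up.
- crown_under (a point): Centre of the underside of the ear defenders' crown cushion (122 mm above their origin): this rests on the bar when hung. Axes as the ear defenders'.
- rail: Fixed steel rail: a horizontal bar 16 mm thick and about 200 mm long along its y, on two posts, the bar's centre line 150 mm above the table. Origin on the table under the bar's middle.
- rail_mid (a point): Middle of the rail's bar, on its centre line, 150 mm above the table; y along the bar.
- figure: Standing action figure on a round base 57 mm across, 120 mm tall, among the spare bottles; a bystander. Origin at the centre of its underside.
- dinosaur: Green toy dinosaur standing on four legs, about 220 mm long and 155 mm tall, beyond the rack; a bystander. Origin at table level between its legs.
- cup: White plastic cup, 76 mm across and 85 mm tall, beyond the rack; a bystander. Origin at the centre of its underside.
Things that resemble listed ones, but are neither listed nor needed, are in the scene too. Leave any green or purple look-alike of the spare3 alone.

How it is judged:
At the end, for the whole second after the job is handed in: Every pocket holds a bottle or jar: centred to 16 mm, within 6 mm of the floor, tilt below 0.12 rad, at rest. Ear defenders hang still on the rail, crown underside 0-18 mm above the bar axis, within 25 mm across and 75 mm along it, tilt below 0.35, band across the bar to 0.4 rad (((horizontal distance between bottle_a and pocket0 below 0.016 m and height (world z) of bottle_a below 0.012 m) or (horizontal distance between bottle_b and pocket0 below 0.016 m and height (world z) of bottle_b below 0.012 m) or (horizontal distance between jar_a and pocket0 below 0.016 m and height (world z) of jar_a below 0.012 m) or (horizontal distance between spare1 and pocket0 below 0.016 m and height (world z) of spare1 below 0.012 m) or (horizontal distance between spare2 and pocket0 below 0.016 m and height (world z) of spare2 below 0.012 m) or (horizontal distance between spare3 and pocket0 below 0.016 m and height (world z) of spare3 below 0.012 m)) and ((horizontal distance between bottle_a and pocket1 below 0.016 m and height (world z) of bottle_a below 0.012 m) or (horizontal distance between bottle_b and pocket1 below 0.016 m and height (world z) of bottle_b below 0.012 m) or (horizontal distance between jar_a and pocket1 below 0.016 m and height (world z) of jar_a below 0.012 m) or (horizontal distance between spare1 and pocket1 below 0.016 m and height (world z) of spare1 below 0.012 m) or (horizontal distance between spare2 and pocket1 below 0.016 m and height (world z) of spare2 below 0.012 m) or (horizontal distance between spare3 and pocket1 below 0.016 m and height (world z) of spare3 below 0.012 m)) and ((horizontal distance between bottle_a and pocket2 below 0.016 m and height (world z) of bottle_a below 0.012 m) or (horizontal distance between bottle_b and pocket2 below 0.016 m and height (world z) of bottle_b below 0.012 m) or (horizontal distance between jar_a and pocket2 below 0.016 m and height (world z) of jar_a below 0.012 m) or (horizontal distance between spare1 and pocket2 below 0.016 m and height (world z) of spare1 below 0.012 m) or (horizontal distance between spare2 and pocket2 below 0.016 m and height (world z) of spare2 below 0.012 m) or (horizontal distance between spare3 and pocket2 below 0.016 m and height (world z) of spare3 below 0.012 m)) and ((horizontal distance between bottle_a and pocket3 below 0.016 m and height (world z) of bottle_a below 0.012 m) or (horizontal distance between bottle_b and pocket3 below 0.016 m and height (world z) of bottle_b below 0.012 m) or (horizontal distance between jar_a and pocket3 below 0.016 m and height (world z) of jar_a below 0.012 m) or (horizontal distance between spare1 and pocket3 below 0.016 m and height (world z) of spare1 below 0.012 m) or (horizontal distance between spare2 and pocket3 below 0.016 m and height (world z) of spare2 below 0.012 m) or (horizontal distance between spare3 and pocket3 below 0.016 m and height (world z) of spare3 below 0.012 m)) and ((horizontal distance between bottle_a and pocket4 below 0.016 m and height (world z) of bottle_a below 0.012 m) or (horizontal distance between bottle_b and pocket4 below 0.016 m and height (world z) of bottle_b below 0.012 m) or (horizontal distance between jar_a and pocket4 below 0.016 m and height (world z) of jar_a below 0.012 m) or (horizontal distance between spare1 and pocket4 below 0.016 m and height (world z) of spare1 below 0.012 m) or (horizontal distance between spare2 and pocket4 below 0.016 m and height (world z) of spare2 below 0.012 m) or (horizontal distance between spare3 and pocket4 below 0.016 m and height (world z) of spare3 below 0.012 m)) and ((horizontal distance between bottle_a and pocket5 below 0.016 m and height (world z) of bottle_a below 0.012 m) or (horizontal distance between bottle_b and pocket5 below 0.016 m and height (world z) of bottle_b below 0.012 m) or (horizontal distance between jar_a and pocket5 below 0.016 m and height (world z) of jar_a below 0.012 m) or (horizontal distance between spare1 and pocket5 below 0.016 m and height (world z) of spare1 below 0.012 m) or (horizontal distance between spare2 and pocket5 below 0.016 m and height (world z) of spare2 below 0.012 m) or (horizontal distance between spare3 and pocket5 below 0.016 m and height (world z) of spare3 below 0.012 m)) and angle between each of bottle_a, bottle_b, jar_a, spare1, spare2, spare3's own z axis and vertical below 0.12 rad and linear speed of each of bottle_a, bottle_b, jar_a, spare1, spare2, spare3 below 0.03 m/s and x of crown_under in the frame of rail_mid between -0.025 and 0.025 m and y of crown_under in the frame of rail_mid between -0.075 and 0.075 m and z of crown_under in the frame of rail_mid between 0 and 0.018 m and angle between muffs's own z axis and vertical below 0.35 rad and angle between the y axis of muffs and the y axis of rail, either way round below 0.4 rad and contact force between muffs and rail above 0.5 N and linear speed of muffs below 0.05 m/s and angular speed of muffs below 0.5 rad/s); the robot touches nothing.
It fails at once if a bottle or the jar already in the rack is taken out or moved more than 30 mm (distance of any of bottle_a, bottle_b, jar_a from where it was at the start of the episode above 0.03 m).
It fails at once if a bystander (loose jar, figure, dinosaur, cup) is moved more than 40 mm or tipped over (distance of any of jar_b, figure, dinosaur, cup from where it was at the start of the episode above 0.04 m or angle between any of jar_b, figure, cup's own z axis and vertical above 0.4 rad or angle between dinosaur's own z axis and vertical above 0.5 rad).
It also fails if it takes over 72 s, if anything falls off the work surface, if the arm or the gripper's body presses on something with over 40 N, if the wrist force passes 120 N, or if a joint passes its speed limit or range.

## Robot

A 6-joint arm with a two-finger parallel gripper is mounted at the origin on the work surface. World frame = base frame: x ahead of the robot, y to its left, z up, the work surface at z = 0. Lengths are in m, angles in rad, forces in N, time in s.
With the tool pointing down it reaches from about 0.325 to 0.9 m from the base axis. Payload 3.5 kg.
Tool frame: the origin (TCP) lies on the centre line of the jaws, within the pads' length; the fingertips stand ahead of it and the grasp point (between the pads) lies 8 mm behind it (robot.tcp_to_tips is the z of the fingertips in the tool frame, in m); z points along the fingers, y is the line along which they close (so a half turn about z gives the same grasp; the last joint's range is limited). The gripper opens to 85 mm and grips with 20 to 120 N. Pads are 22 mm wide; open, the fingers measure 114 mm over their backs; the gripper's body (76 mm by 85 mm) begins 54 mm behind the grasp point. The pads swing forward as they close: fully open they stand 13 mm farther back than shut.
Start: joints at [-1.398, 0.276, -0.026, 1.268, 0, 1.467], TCP at [0.17, -0.601, 0.242] pointing down, gripper open.
Joint ranges: [-3.12, 3.12], [-0.85, 1.88], [-1.08, 1.24], [-1.95, 2.15], [-1.57, 1.53], [-3.14, 3.14]. Speed limits (rad/s): [2.57, 2.57, 3.14, 3.14, 3.14, 3.14].

## Interface

Orientations are given as [roll, pitch, yaw] about the fixed x, y, z axes, in that order (R = Rz(yaw) Ry(pitch) Rx(roll)).
In Python, from station import sense, viewer, order, masks_of, robot gives the robot as it stands.
- The arm moves only by the tool step_arm, never from a script. Its argument "targets" is a list of rows, each an object with "linear": the shift along the tool's x, y, z in m, a list of three; "dr": the turn, a rotation vector about the tool's x, y, z in rad, a list of three; "gripper": the finger opening in m, from 0 to 0.0854. A call has 1 to 12 rows; each row shifts and turns the commanded pose from where the row before left it, along the tool's axes as they then stand; what a row does not reach is not made up. A row lasts 1/10 s, in which the tool goes at most 50 mm and 8.59 degrees, less where a joint would pass 70% of its speed; a pose out of reach is approached as far as the arm can. A call with a gripper value outside its range is refused whole. The fingers move at their own pace and stop on an object; "squeeze" is the grip in N (left out, the last holds). Time passes only in rows, so rows that do not move let the fingers close. It gives the time, the measured TCP pose, the force, the opening and the grip force at its end, in the units of the state.
- sense(): the state, without advancing time (a new reading comes with each control period).
- viewer.read_camera(name): name is "scene" or "top"; returns a dict with "img" (384x512x3 uint8, red, green, blue), "range_z" (384x512 float32, m along the optical axis (not along the pixel's ray), 0 where there is no reading), "vfov" (degrees; the focal length in pixels is half the picture's height over the tangent of half this angle, whatever the lens; pixels are square), "cx", "cy" (the principal point, pixels), "cam_to_world" (4x4, takes a point from camera to world coordinates). Camera axes: x right, y down, z forward; pixel columns grow to the right and rows downward; lengths in m; the calibration is good to about 2 mm. A picture is of the moment at which its call begins.
- order.finish_job(): hands the job in; it is judged then, once.
Trained networks look in the newest picture that a camera, given by its name, has taken for a name from the list of things; names that differ only in an ending like _2 or _b are one class to them, and where a whole thing is asked for, a point or a joint stands for the part that bears it (a point fixed in the world has none). Each returns a list of dicts, best first, with "p" (0 to 1); they miss things now and then, are a little off and sometimes report something else, mostly with a low value. They report only what shows in the picture. A call takes as long as a camera call. They do not tell look-alikes from the thing itself.
- masks_of(label, camera): "region" (384x512 bool, what is visible of it) and "extent" ([left, top, right, bottom] in pixels, round what is visible of it).
The state is a dict: "time": time; "joint_positions": joint angles; "joint_velocities": joint speeds; "joint_torque": joint torques, N m; "ee_pos": TCP position; "orientation": TCP orientation; "force": force on the tool from outside, world axes, zero at the start; "wrist_torque": the same for the moment, N m; "opening": opening from 0.0 (shut) to 1.0 (fully open); "gripper_force": force on a finger pad.
Only numpy, scipy, OpenCV 4.12 (cv2) and the standard library are available. Lean on these libraries where they do the work, as an engineer would, in place of code of your own. Each camera call takes 0.05 s, during which the arm holds its last target. There are 200 camera calls.

## Working session

There is one attempt and no reset: what is moved stays moved. The work goes in short steps, Python scripts to look and compute and a tool call to move; the robot and the scene stay as the last step left them, time stands still between calls to the robot, and variables do not carry over. Pictures are saved under pics/ and viewed, at most 10 in all, crops included, and the job is handed in when it is done.

Besides the shell and the picture viewer there is one more tool, called after "Call:" as name([rows], argument=value, ...), one row to a line, values as JSON. step_arm: Moves the arm, as the interface text tells. Its arguments: {"type":"object","properties":{"targets":{"type":"array","items":{"type":"object","properties":{"linear":{"type":"array","items":{"type":"number"}},"dr":{"type":"array","items":{"type":"number"}},"gripper":{"type":"number"}}}},"squeeze":{"type":"number"}},"required":["targets"]}

```bash
ls; mkdir -p pics; cat > h.py <<'E'
import numpy as np, cv2
from station import sense, viewer, order, masks_of, robot
def cloud(c):
    h,w=c["range_z"].shape; f=h/2/np.tan(np.radians(c["vfov"])/2)
    u,v=np.meshgrid(np.arange(w),np.arange(h)); z=c["range_z"]
    P=np.stack([(u-c["cx"])/f*z,(v-c["cy"])/f*z,z,np.ones_like(z)],-1)@np.array(c["cam_to_world"]).T
    P=P[...,:3]; P[z==0]=np.nan; return P
E
python3 - <<'E'
from h import *
s=sense(); print(s["ee_pos"],s["orientation"],s["time"],robot.tcp_to_tips)
ims=[]
for n in("scene","top"):
    c=viewer.read_camera(n); P=cloud(c); np.savez(f"{n}.npz",P=P,img=c["img"])
    print(n,c["vfov"],np.round(c["cam_to_world"],3).tolist())
    cv2.imwrite(f"pics/{n}0.png",cv2.resize(c["img"][...,::-1],(800,600)))
    for l in("rack","spare1","jar_a","muffs","rail","figure","dinosaur","cup"):
        for d in masks_of(l,n):
            if d["p"]<.2: continue
            q=P[d["region"]]; q=q[~np.isnan(q[:,0])]
            if not len(q): continue
            t=q[q[:,2]>np.percentile(q[:,2],95)-.012]
            print(l,round(d["p"],2),np.round(d["extent"]).astype(int).tolist(),"top",np.round([*(t[:,:2].min(0)+t[:,:2].max(0))/2,np.percentile(q[:,2],95)],3),"lo",np.round(q.min(0),3),"hi",np.round(q.max(0),3),c["img"][d["region"]].mean(0).astype(int))
E
```

```text
pics
[ 0.17004754 -0.60064536  0.24114974] [-3.13938488e+00 -2.17552156e-04  2.75781037e-01] 0.0 0.011
scene 48.075647040028215 [[0.359, 0.697, -0.621, 1.328], [0.933, -0.257, 0.251, -0.369], [0.015, -0.669, -0.743, 0.995], [0.0, 0.0, 0.0, 1.0]]
rack 0.63 [245, 165, 331, 237] top [0.594 0.03  0.051] lo [ 0.47  -0.088 -0.004] hi [0.686 0.147 0.061] [130 111  73]
spare1 0.94 [118, 178, 138, 213] top [ 0.451 -0.407  0.127] lo [ 0.347 -0.428 -0.   ] hi [ 0.478 -0.384  0.13 ] [98 95 86]
spare1 0.88 [88, 214, 114, 254] top [ 0.562 -0.492  0.127] lo [ 0.474 -0.528  0.001] hi [ 0.588 -0.469  0.13 ] [69 35 77]
spare1 0.87 [164, 186, 183, 222] top [ 0.53  -0.292  0.126] lo [ 0.425 -0.316 -0.003] hi [ 0.554 -0.268  0.129] [68 35 75]
spare1 0.84 [191, 207, 209, 245] top [ 0.617 -0.247  0.127] lo [ 0.599 -0.268  0.002] hi [ 0.641 -0.226  0.13 ] [97 94 87]
spare1 0.72 [115, 236, 142, 274] top [ 0.653 -0.437  0.127] lo [ 0.533 -0.469 -0.002] hi [ 0.68  -0.413  0.129] [34 87 33]
spare1 0.65 [260, 130, 303, 175] top [0.446 0.071 0.151] lo [ 0.266 -0.034 -0.004] hi [0.578 0.202 0.156] [52 51 36]
spare
[... 2799 characters left out ...]
 [58, 203, 162, 249] top [0.515 0.4   0.159] lo [ 0.458  0.272 -0.004] hi [0.576 0.54  0.164] [79 76 65]
figure 0.61 [60, 205, 158, 243] top [0.515 0.4   0.159] lo [ 0.458  0.272 -0.   ] hi [0.576 0.533 0.164] [79 76 66]
dinosaur 0.86 [142, 119, 172, 187] top [0.637 0.247 0.152] lo [ 0.62   0.235 -0.005] hi [0.824 0.336 0.157] [26 78 23]
dinosaur 0.47 [198, 170, 278, 232] top [0.593 0.032 0.051] lo [ 0.503 -0.086 -0.005] hi [0.688 0.148 0.133] [111  95  51]
dinosaur 0.25 [251, 176, 266, 196] top [ 0.64  -0.031  0.133] lo [ 0.616 -0.052  0.041] hi [ 0.662 -0.009  0.136] [81 78 66]
cup 0.63 [204, 119, 235, 146] top [0.781 0.089 0.086] lo [ 0.744  0.052 -0.004] hi [0.838 0.139 0.091] [85 86 75]
```

```bash
python3 - <<'E'
from h import *
d=np.load("top.npz");P=d["P"].reshape(-1,3);Q=np.load("scene.npz")["P"].reshape(-1,3);A=np.vstack([P,Q]);A=A[~np.isnan(A[:,0])]
def box(x0,x1,y0,y1,z0,z1,S=A):
    return S[(S[:,0]>x0)&(S[:,0]<x1)&(S[:,1]>y0)&(S[:,1]<y1)&(S[:,2]>z0)&(S[:,2]<z1)]
def rect(q,n):
    r=cv2.minAreaRect(q[:,:2].astype(np.float32)*1000);print(n,len(q),np.round(r[0]),np.round(r[1]),round(r[2],1))
for nm,S in(("top",P),("sc",Q)):
    rect(box(.48,.72,-.11,.17,.043,.056,S),"rack")
    rect(box(.43,.6,.26,.56,.145,.17,S),"rail")
    rect(box(.38,.52,.0,.15,.135,.16,S),"crown")
    rect(box(.38,.52,-.02,.17,.06,.16,S),"muffs all")
    for n,(x,y) in dict(s1=(.45,-.407),s2=(.553,-.393),s3=(.617,-.247),p1=(.562,-.493),p2=(.529,-.292),g=(.652,-.436),fig=(.44,-.27)).items():
        rect(box(x-.04,x+.04,y-.04,y+.04,.11,.14,S),n)
    q=box(.5,.69,-.09,.16,.1,.15,S); 
    if len(q): 
        k=cv2.kmeans(q[:,:2].astype(np.float32),2,None,(3,50,1e-5),5,0)
        for i in(0,1): rect(q[k[1][:,0]==i],"rackbottle")
E
```

```text
rack 767 [592.  31.] [146. 216.] 10.9
rail 495 [517. 400.] [ 19. 216.] 15.1
crown 379 [444.  72.] [34. 82.] 4.5
muffs all 869 [445.  70.] [ 63. 133.] 4.5
s1 158 [ 450. -406.] [33. 34.] 1.9
s2 156 [ 553. -395.] [33. 36.] 0.7
s3 151 [ 615. -246.] [35. 35.] 3.0
p1 167 [ 561. -492.] [36. 34.] 30.7
p2 154 [ 527. -292.] [33. 34.] 1.6
g 160 [ 653. -436.] [35. 34.] 2.4
fig 48 [ 429. -277.] [19. 19.] 19.4
rackbottle 146 [572. -44.] [35. 35.] 45.8
rackbottle 146 [640. -31.] [36. 33.] 0.6
rack 800 [574.  28.] [188. 217.] 10.9
rail 296 [519. 400.] [ 19. 214.] 14.5
crown 274 [446.  69.] [37. 81.] 3.5
muffs all 895 [447.  71.] [ 64. 134.] 4.8
s1 150 [ 451. -407.] [35. 37.] 65.8
s2 171 [ 555. -394.] [36. 36.] 17.7
s3 160 [ 617. -245.] [36. 36.] 18.2
p1 185 [ 563. -493.] [37. 36.] 54.5
p2 154 [ 529. -292.] [35. 37.] 64.3
g 205 [ 653. -436.] [36. 36.] 23.0
fig 40 [ 430. -278.] [18. 18.] 56.0
rackbottle 211 [641. -31.] [35. 34.] 43.8
rackbottle 192 [573. -43.] [34. 37.] 68.7
```

View pics/scene0.png

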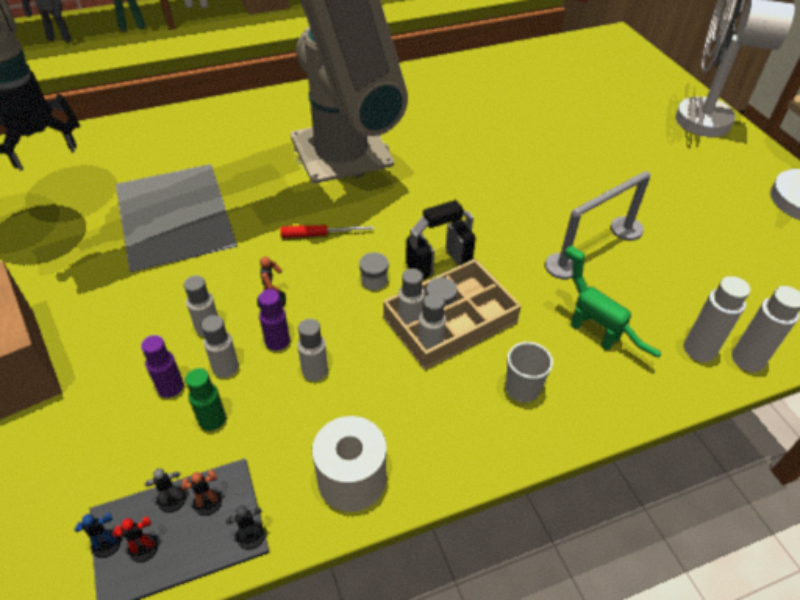

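View pics/top0.png

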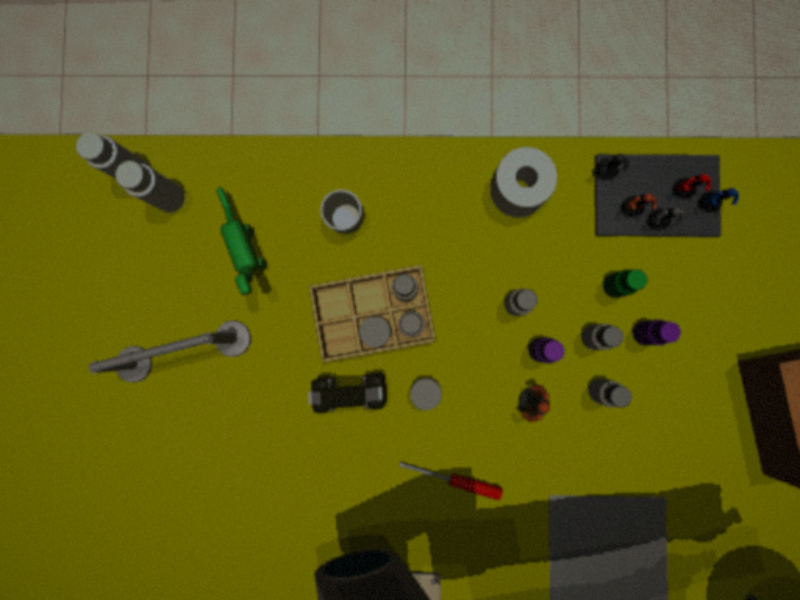

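The pictures show three spares: at px (200,305), (218,345) and (312,350) in the scene view. The purple and green ones are look-alikes. Pockets 0 and 3 hold bottles and pocket 1 holds the jar, so 2, 4 and 5 are empty. I'll start by turning to yaw 90°, where the tool axes (x,y,z) are world (y,x,−z).

Call:
step_arm([
  {"dr":[0,0,-0.144],"gripper":0.062},
  {"dr":[0,0,-0.144]},
  {"dr":[0,0,-0.144]},
  {"dr":[0,0,-0.144]},
  {"dr":[0,0,-0.144]},
  {"dr":[0,0,-0.144]},
  {"dr":[0,0,-0.144]},
  {"dr":[0,0,-0.144]},
  {"dr":[0,0,-0.144]},
  {},
])

```text
validation failed for argument at $.ta...
```

Call:
step_arm([
  {"linear":[0.0243,0.0351,0]},
  {"linear":[0.0243,0.0351,0]},
  {"linear":[0.0243,0.0351,0]},
  {"linear":[0.0243,0.0351,0]},
  {"linear":[0.0243,0.0351,0]},
  {"linear":[0.0243,0.0351,0]},
  {"linear":[0.0243,0.0351,0]},
  {"linear":[0.0243,0.0351,0]},
  {},
  {},
])

```text
validation failed for argument at $.ta...
```

Call:
step_arm([
  {"linear":[0,0,0],"dr":[0,0,-0.144],"gripper":0.062},
  {"linear":[0,0,0],"dr":[0,0,-0.144],"gripper":0.062},
  {"linear":[0,0,0],"dr":[0,0,-0.144],"gripper":0.062},
  {"linear":[0,0,0],"dr":[0,0,-0.144],"gripper":0.062},
  {"linear":[0,0,0],"dr":[0,0,-0.144],"gripper":0.062},
  {"linear":[0,0,0],"dr":[0,0,-0.144],"gripper":0.062},
  {"linear":[0,0,0],"dr":[0,0,-0.144],"gripper":0.062},
  {"linear":[0,0,0],"dr":[0,0,-0.144],"gripper":0.062},
  {"linear":[0,0,0],"dr":[0,0,-0.144],"gripper":0.062},
  {"linear":[0,0,0],"dr":[0,0,0],"gripper":0.062},
], squeeze=40)

```text
time: 1.9
ee_pos: [0.1702, -0.6014, 0.2423]
orientation: [-3.142, 0.0, 1.572]
force: [-0.0, 0.9, 0.1]
opening: 0.728
gripper_force: 0.0
```

Call:
step_arm([
  {"linear":[0.0243,0.0351,0],"dr":[0,0,0],"gripper":0.062},
  {"linear":[0.0243,0.0351,0],"dr":[0,0,0],"gripper":0.062},
  {"linear":[0.0243,0.0351,0],"dr":[0,0,0],"gripper":0.062},
  {"linear":[0.0243,0.0351,0],"dr":[0,0,0],"gripper":0.062},
  {"linear":[0.0243,0.0351,0],"dr":[0,0,0],"gripper":0.062},
  {"linear":[0.0243,0.0351,0],"dr":[0,0,0],"gripper":0.062},
  {"linear":[0.0243,0.0351,0],"dr":[0,0,0],"gripper":0.062},
  {"linear":[0.0243,0.0351,0],"dr":[0,0,0],"gripper":0.062},
  {"linear":[0,0,0.04],"dr":[0,0,0],"gripper":0.062},
  {"linear":[0,0,0],"dr":[0,0,0],"gripper":0.062},
  {"linear":[0,0,0],"dr":[0,0,0],"gripper":0.062},
])

```text
time: 3.0
ee_pos: [0.4499, -0.406, 0.2015]
orientation: [-3.139, -0.002, 1.57]
force: [0.2, 0.3, 0.3]
opening: 0.724
gripper_force: 0.0
```

Call:
step_arm([
  {"linear":[0,0,0.04],"dr":[0,0,0],"gripper":0.062},
  {"linear":[0,0,0.035],"dr":[0,0,0],"gripper":0.062},
  {"linear":[0,0,0.021],"dr":[0,0,0],"gripper":0.062},
  {"linear":[0,0,0],"dr":[0,0,0],"gripper":0.062},
  {"linear":[0,0,0],"dr":[0,0,0],"gripper":0.03},
  {"linear":[0,0,0],"dr":[0,0,0],"gripper":0.03},
  {"linear":[0,0,0],"dr":[0,0,0],"gripper":0.03},
  {"linear":[0,0,0],"dr":[0,0,0],"gripper":0.03},
  {"linear":[0,0,0],"dr":[0,0,0],"gripper":0.03},
  {"linear":[0,0,-0.02],"dr":[0,0,0],"gripper":0.03},
])

```text
time: 4.0
ee_pos: [0.4497, -0.4055, 0.1252]
orientation: [-3.139, -0.003, 1.572]
force: [-0.7, 0.8, -1.4]
opening: 0.418
gripper_force: 40.5
```

Call:
step_arm([
  {"linear":[0,0,-0.045],"dr":[0,0,0],"gripper":0.03},
  {"linear":[0,0,-0.045],"dr":[0,0,0],"gripper":0.03},
  {"linear":[0,0,-0.045],"dr":[0,0,0],"gripper":0.03},
  {"linear":[0.045,0.0086,0],"dr":[0,0,0],"gripper":0.03},
  {"linear":[0.045,0.0086,0],"dr":[0,0,0],"gripper":0.03},
  {"linear":[0.045,0.0086,0],"dr":[0,0,0],"gripper":0.03},
  {"linear":[0.045,0.0086,0],"dr":[0,0,0],"gripper":0.03},
  {"linear":[0.045,0.0086,0],"dr":[0,0,0],"gripper":0.03},
  {"linear":[0.045,0.0086,0],"dr":[0,0,0],"gripper":0.03},
  {"linear":[0.045,0.0086,0],"dr":[0,0,0],"gripper":0.03},
  {"linear":[0.045,0.0086,0],"dr":[0,0,0],"gripper":0.03},
])

```text
time: 5.1
ee_pos: [0.5195, -0.0446, 0.2621]
orientation: [3.14, -0.0, 1.572]
force: [1.5, -0.4, -2.8]
opening: 0.419
gripper_force: 40.5
```

Call:
step_arm([
  {"linear":[0.045,0.0086,0],"dr":[0,0,0],"gripper":0.03},
  {"linear":[0.045,0.0086,0],"dr":[0,0,0],"gripper":0.03},
  {"linear":[0.045,0.0086,0],"dr":[0,0,0],"gripper":0.03},
  {"linear":[0,0,0.03],"dr":[0,0,0],"gripper":0.03},
  {"linear":[0,0,0.02],"dr":[0,0,0],"gripper":0.03},
  {"linear":[0,0,0],"dr":[0,0,0],"gripper":0.03},
  {"linear":[0,0,0],"dr":[0,0,0],"gripper":0.03},
])

```text
time: 5.8
ee_pos: [0.5448, 0.0885, 0.2117]
orientation: [-3.141, -0.0, 1.572]
force: [0.9, 0.6, -1.4]
opening: 0.415
gripper_force: 40.5
```

Call:
step_arm([
  {"linear":[0.005,0,0.035],"dr":[0,0,0],"gripper":0.03},
  {"linear":[0,0,0.035],"dr":[0,0,0],"gripper":0.03},
  {"linear":[0,0,0.02],"dr":[0,0,0],"gripper":0.03},
  {"linear":[0,0,0.009],"dr":[0,0,0],"gripper":0.03},
  {"linear":[0,0,0.001],"dr":[0,0,0],"gripper":0.03},
  {"linear":[0,0,0],"dr":[0,0,0],"gripper":0.03},
])

```text
time: 6.4
ee_pos: [0.5451, 0.0932, 0.1149]
orientation: [3.141, -0.001, 1.571]
force: [-6.1, 0.8, 9.3]
opening: 0.417
gripper_force: 42.0
```

Call:
step_arm([
  {"linear":[0,0,0],"dr":[0,0,0],"gripper":0.05},
  {"linear":[0,0,0],"dr":[0,0,0],"gripper":0.05},
  {"linear":[0,0,0],"dr":[0,0,0],"gripper":0.05},
  {"linear":[0,0,-0.04],"dr":[0,0,0],"gripper":0.062},
  {"linear":[0,0,-0.04],"dr":[0,0,0],"gripper":0.062},
  {"linear":[0,0,-0.04],"dr":[0,0,0],"gripper":0.062},
  {"linear":[-0.04,0,0],"dr":[0,0,0],"gripper":0.062},
  {"linear":[-0.045,0,0],"dr":[0,0,0],"gripper":0.062},
  {"linear":[-0.045,0,0],"dr":[0,0,0],"gripper":0.062},
  {"linear":[-0.045,0,0],"dr":[0,0,0],"gripper":0.062},
  {"linear":[-0.045,0,0],"dr":[0,0,0],"gripper":0.062},
  {"linear":[0,0,0],"dr":[0,0,0],"gripper":0.062},
])

```text
time: 7.6
ee_pos: [0.5457, -0.1317, 0.2317]
orientation: [3.14, 0.002, 1.565]
force: [0.1, -0.5, 0.3]
opening: 0.724
gripper_force: 0.0
```

```bash
cat > chk.py <<'E'
from h import *
def chk(x,y,cams=("top","scene"),r=.04,z0=.11,z1=.16):
    for n in cams:
        P=cloud(viewer.read_camera(n)).reshape(-1,3);P=P[~np.isnan(P[:,0])]
        q=P[(abs(P[:,0]-x)<r)&(abs(P[:,1]-y)<r)&(P[:,2]>z0)&(P[:,2]<z1)]
        if len(q)<5: print(n,"none");continue
        R=cv2.minAreaRect(q[:,:2].astype(np.float32)*1000);print(n,len(q),np.round(R[0]),np.round(R[1]),round(R[2],1),"z95",round(np.percentile(q[:,2],95),4))
E
python3 - <<'E'
from chk import *
chk(.5444,.0931); print(sense()["ee_pos"])
E
```

```text
top 149 [544.  93.] [33. 34.] 0.2 z95 0.134
scene 147 [545.  95.] [36. 38.] 67.9 z95 0.1342
[ 0.54517317 -0.12766903  0.23139942]
```

Call:
step_arm([
  {"linear":[-0.04,0.0235,0],"dr":[0,0,0],"gripper":0.062},
  {"linear":[-0.04,0.0235,0],"dr":[0,0,0],"gripper":0.062},
  {"linear":[-0.039,0.0235,0],"dr":[0,0,0],"gripper":0.062},
  {"linear":[0,0,0.03],"dr":[0,0,0],"gripper":0.062},
  {"linear":[0,0,0.02],"dr":[0,0,0],"gripper":0.062},
  {"linear":[0,0,0],"dr":[0,0,0],"gripper":0.062},
  {"linear":[0,0,0],"dr":[0,0,0],"gripper":0.062},
])

```text
time: 8.4
ee_pos: [0.6158, -0.244, 0.1812]
orientation: [-3.141, -0.001, 1.574]
force: [0.6, -0.3, 0.6]
opening: 0.726
gripper_force: 0.0
```

Call:
step_arm([
  {"linear":[-0.0015,0,0.035],"dr":[0,0,0],"gripper":0.062},
  {"linear":[0,0,0.025],"dr":[0,0,0],"gripper":0.062},
  {"linear":[0,0,0.016],"dr":[0,0,0],"gripper":0.062},
  {"linear":[0,0,0],"dr":[0,0,0],"gripper":0.062},
  {"linear":[0,0,0],"dr":[0,0,0],"gripper":0.03},
  {"linear":[0,0,0],"dr":[0,0,0],"gripper":0.03},
  {"linear":[0,0,0],"dr":[0,0,0],"gripper":0.03},
  {"linear":[0,0,0],"dr":[0,0,0],"gripper":0.03},
  {"linear":[0,0,0],"dr":[0,0,0],"gripper":0.03},
  {"linear":[0,0,-0.04],"dr":[0,0,0],"gripper":0.03},
  {"linear":[0,0,-0.045],"dr":[0,0,0],"gripper":0.03},
  {"linear":[0,0,-0.045],"dr":[0,0,0],"gripper":0.03},
])

```text
time: 9.6
ee_pos: [0.6151, -0.2467, 0.2359]
orientation: [-3.14, -0.001, 1.572]
force: [0.7, -0.8, -2.6]
opening: 0.415
gripper_force: 41.2
```

Call:
step_arm([
  {"linear":[0,0,-0.03],"dr":[0,0,0],"gripper":0.03},
  {"linear":[0.044,0,0],"dr":[0,0,0],"gripper":0.03},
  {"linear":[0.044,0,0],"dr":[0,0,0],"gripper":0.03},
  {"linear":[0.044,0,0],"dr":[0,0,0],"gripper":0.03},
  {"linear":[0.044,0,0],"dr":[0,0,0],"gripper":0.03},
  {"linear":[0.044,-0.002,0],"dr":[0,0,0],"gripper":0.03},
  {"linear":[0.044,0,0],"dr":[0,0,0],"gripper":0.03},
  {"linear":[0.044,0,0],"dr":[0,0,0],"gripper":0.03},
  {"linear":[0.044,0,0],"dr":[0,0,0],"gripper":0.03},
  {"linear":[0,0,0.03],"dr":[0,0,0],"gripper":0.03},
  {"linear":[0,0,0.02],"dr":[0,0,0],"gripper":0.03},
  {"linear":[0,0,0],"dr":[0,0,0],"gripper":0.03},
])

```text
time: 10.8
ee_pos: [0.6104, 0.1054, 0.2114]
orientation: [-3.134, 0.0, 1.573]
force: [-1.3, 0.1, -2.6]
opening: 0.419
gripper_force: 41.1
```

Call:
step_arm([
  {"linear":[0.001,0.0015,0.035],"dr":[0,0,0],"gripper":0.03},
  {"linear":[0,0,0.035],"dr":[0,0,0],"gripper":0.03},
  {"linear":[0,0,0.02],"dr":[0,0,0],"gripper":0.03},
  {"linear":[0,0,0.008],"dr":[0,0,0],"gripper":0.03},
  {"linear":[0,0,0],"dr":[0,0,0],"gripper":0.03},
  {"linear":[0,0,0],"dr":[0,0,0],"gripper":0.03},
])

```text
time: 11.4
ee_pos: [0.6163, 0.1058, 0.1191]
orientation: [3.139, -0.0, 1.571]
force: [0.2, -0.3, -0.9]
opening: 0.421
gripper_force: 41.1
```

Call:
step_arm([
  {"linear":[0,-0.001,0.004],"dr":[0,0,0],"gripper":0.03},
  {"linear":[0,0,0.001],"dr":[0,0,0],"gripper":0.03},
  {"linear":[0,0,0],"dr":[0,0,0],"gripper":0.03},
])

```text
time: 11.7
ee_pos: [0.6148, 0.1061, 0.1137]
orientation: [3.139, -0.0, 1.572]
force: [0.3, -0.3, 1.5]
opening: 0.418
gripper_force: 41.4
```

Call:
step_arm([
  {"linear":[0,0,0],"dr":[0,0,0],"gripper":0.05},
  {"linear":[0,0,0],"dr":[0,0,0],"gripper":0.05},
  {"linear":[0,0,0],"dr":[0,0,0],"gripper":0.05},
  {"linear":[0,0,-0.04],"dr":[0,0,0],"gripper":0.062},
  {"linear":[0,0,-0.04],"dr":[0,0,0],"gripper":0.062},
  {"linear":[0,0,-0.04],"dr":[0,0,0],"gripper":0.062},
  {"linear":[-0.045,-0.005,0],"dr":[0,0,0],"gripper":0.062},
  {"linear":[-0.045,-0.005,0],"dr":[0,0,0],"gripper":0.062},
  {"linear":[-0.045,-0.005,0],"dr":[0,0,0],"gripper":0.062},
  {"linear":[-0.045,-0.005,0],"dr":[0,0,0],"gripper":0.062},
  {"linear":[-0.045,-0.005,0],"dr":[0,0,0],"gripper":0.062},
  {"linear":[-0.045,-0.005,0],"dr":[0,0,0],"gripper":0.062},
])

```text
time: 12.9
ee_pos: [0.5837, -0.1658, 0.2324]
orientation: [3.141, 0.0, 1.572]
force: [-0.2, -0.4, -0.1]
opening: 0.729
gripper_force: 0.0
```

Call:
step_arm([
  {"linear":[-0.045,-0.006,0],"dr":[0,0,0],"gripper":0.062},
  {"linear":[-0.045,-0.006,0],"dr":[0,0,0],"gripper":0.062},
  {"linear":[-0.045,-0.006,0],"dr":[0,0,0],"gripper":0.062},
  {"linear":[-0.045,-0.006,0],"dr":[0,0,0],"gripper":0.062},
  {"linear":[-0.045,-0.006,0],"dr":[0,0,0],"gripper":0.062},
  {"linear":[0,0,0.03],"dr":[0,0,0],"gripper":0.062},
  {"linear":[0,0,0.02],"dr":[0,0,0],"gripper":0.062},
  {"linear":[0,0,0],"dr":[0,0,0],"gripper":0.062},
  {"linear":[0,0,0],"dr":[0,0,0],"gripper":0.062},
])

```text
time: 13.8
ee_pos: [0.5542, -0.3888, 0.1821]
orientation: [-3.141, -0.001, 1.572]
force: [-0.0, -1.2, 0.3]
opening: 0.726
gripper_force: 0.0
```

```bash
python3 - <<'E'
from chk import *
chk(.6132,.1063); chk(.6264,.0376,z0=.0,z1=.04); chk(.554,-.394,r=.035,z1=.135); print(sense()["ee_pos"])
E
```

```text
top 149 [613. 107.] [35. 36.] 26.7 z95 0.1346
scene 161 [616. 107.] [38. 37.] 8.3 z95 0.1339
top 527 [626.  38.] [78. 79.] 2.2 z95 0.0327
scene 462 [629.  37.] [80. 74.] 4.5 z95 0.038
top 155 [ 553. -393.] [33. 34.] 1.1 z95 0.1278
scene 154 [ 557. -394.] [36. 34.] 82.3 z95 0.1284
[ 0.55517313 -0.38928695  0.18383512]
```

Call:
step_arm([
  {"linear":[-0.0045,0,0.035],"dr":[0,0,0],"gripper":0.062},
  {"linear":[0,0,0.025],"dr":[0,0,0],"gripper":0.062},
  {"linear":[0,0,0.017],"dr":[0,0,0],"gripper":0.062},
  {"linear":[0,0,0],"dr":[0,0,0],"gripper":0.062},
  {"linear":[0,0,0],"dr":[0,0,0],"gripper":0.03},
  {"linear":[0,0,0],"dr":[0,0,0],"gripper":0.03},
  {"linear":[0,0,0],"dr":[0,0,0],"gripper":0.03},
  {"linear":[0,0,0],"dr":[0,0,0],"gripper":0.03},
  {"linear":[0,0,0],"dr":[0,0,0],"gripper":0.03},
  {"linear":[0,0,-0.04],"dr":[0,0,0],"gripper":0.03},
  {"linear":[0,0,-0.045],"dr":[0,0,0],"gripper":0.03},
  {"linear":[0,0,-0.045],"dr":[0,0,0],"gripper":0.03},
])

```text
time: 15.3
ee_pos: [0.5536, -0.3928, 0.2353]
orientation: [-3.14, -0.002, 1.572]
force: [0.7, -1.3, -2.2]
opening: 0.416
gripper_force: 41.1
```

Call:
step_arm([
  {"linear":[0,0,-0.03],"dr":[0,0,0],"gripper":0.03},
  {"linear":[0.043,0.0073,0],"dr":[0,0,0],"gripper":0.03},
  {"linear":[0.043,0.0073,0],"dr":[0,0,0],"gripper":0.03},
  {"linear":[0.043,0.0073,0],"dr":[0,0,0],"gripper":0.03},
  {"linear":[0.043,0.0073,0],"dr":[0,0,0],"gripper":0.03},
  {"linear":[0.043,0.0073,0],"dr":[0,0,0],"gripper":0.03},
  {"linear":[0.043,0.0073,0],"dr":[0,0,0],"gripper":0.03},
  {"linear":[0.043,0.0073,0],"dr":[0,0,0],"gripper":0.03},
  {"linear":[0.043,0.0073,0],"dr":[0,0,0],"gripper":0.03},
  {"linear":[0.043,0.0073,0],"dr":[0,0,0],"gripper":0.03},
  {"linear":[0.043,0.0073,0],"dr":[0,0,0],"gripper":0.03},
  {"linear":[0,0,0],"dr":[0,0,0],"gripper":0.03},
])

```text
time: 16.5
ee_pos: [0.6268, 0.0418, 0.2645]
orientation: [-3.141, -0.003, 1.578]
force: [-0.9, -0.9, -2.3]
opening: 0.417
gripper_force: 41.0
```

Call:
step_arm([
  {"linear":[0,0,0.02],"dr":[0,0,0],"gripper":0.03},
  {"linear":[0,0,0],"dr":[0,0,0],"gripper":0.03},
  {"linear":[0,0,0],"dr":[0,0,0],"gripper":0.03},
])

```text
time: 16.8
ee_pos: [0.6261, 0.0361, 0.2444]
orientation: [-3.139, -0.0, 1.571]
force: [-0.3, -0.1, -1.5]
opening: 0.417
gripper_force: 40.9
```

Now down: 0.2444 to about 0.114.

Call:
step_arm([
  {"linear":[0.001,0,0.035],"dr":[0,0,0],"gripper":0.03},
  {"linear":[0,0,0.035],"dr":[0,0,0],"gripper":0.03},
  {"linear":[0,0,0.03],"dr":[0,0,0],"gripper":0.03},
  {"linear":[0,0,0.02],"dr":[0,0,0],"gripper":0.03},
  {"linear":[0,0,0.009],"dr":[0,0,0],"gripper":0.03},
  {"linear":[0,0,0.002],"dr":[0,0,0],"gripper":0.03},
  {"linear":[0,0,0],"dr":[0,0,0],"gripper":0.03},
  {"linear":[0,0,0],"dr":[0,0,0],"gripper":0.03},
])

```text
time: 17.6
ee_pos: [0.6285, 0.0373, 0.1162]
orientation: [3.138, 0.0, 1.572]
force: [0.8, 0.8, -2.3]
opening: 0.417
gripper_force: 41.0
```

Call:
step_arm([
  {"linear":[0,-0.001,0.003],"dr":[0,0,0],"gripper":0.03},
  {"linear":[0,0,0],"dr":[0,0,0],"gripper":0.03},
  {"linear":[0,0,0],"dr":[0,0,0],"gripper":0.05},
  {"linear":[0,0,0],"dr":[0,0,0],"gripper":0.05},
  {"linear":[0,0,0],"dr":[0,0,0],"gripper":0.05},
  {"linear":[0,0,-0.04],"dr":[0,0,0],"gripper":0.06},
  {"linear":[0,0,-0.04],"dr":[0,0,0],"gripper":0.06},
  {"linear":[0,0,-0.04],"dr":[0,0,0],"gripper":0.06},
  {"linear":[0.008,-0.045,0],"dr":[0,0,0],"gripper":0.06},
  {"linear":[0.009,-0.045,0],"dr":[0,0,0],"gripper":0.06},
  {"linear":[0.008,-0.045,0],"dr":[0,0,0],"gripper":0.06},
  {"linear":[0.009,-0.046,0],"dr":[0,0,-0.08],"gripper":0.06},
])

```text
time: 18.8
ee_pos: [0.4431, 0.0715, 0.2312]
orientation: [-3.141, -0.0, 1.653]
force: [-0.4, 0.7, 0.3]
opening: 0.7
gripper_force: 0.0
```

Call:
step_arm([
  {"linear":[0,0,0.03],"dr":[0,0,0],"gripper":0.06},
  {"linear":[0,0,0],"dr":[0,0,0],"gripper":0.06},
  {"linear":[0,0,0],"dr":[0,0,0],"gripper":0.06},
])

```text
time: 19.1
ee_pos: [0.4447, 0.0713, 0.2013]
orientation: [-3.141, -0.0, 1.652]
force: [0.6, -0.1, 0.2]
opening: 0.705
gripper_force: 0.0
```

```bash
python3 - <<'E'
from chk import *
chk(.6264,.0376,r=.035); chk(.446,.071,("scene",),r=.06,z0=.135); print(sense()["ee_pos"])
E
```

```text
top 150 [625.  36.] [35. 35.] 45.6 z95 0.1343
scene 167 [628.  36.] [36. 36.] 64.9 z95 0.1343
scene 265 [445.  69.] [38. 80.] 4.1 z95 0.1526
[0.44665353 0.07113991 0.20237969]
```

Call:
step_arm([
  {"linear":[0,0,0.03],"dr":[0,0,0],"gripper":0.06},
  {"linear":[0,0,0.022],"dr":[0,0,0],"gripper":0.06},
  {"linear":[0,0,0.012],"dr":[0,0,0],"gripper":0.06},
  {"linear":[0,0,0],"dr":[0,0,0],"gripper":0.06},
  {"linear":[0,0,0],"dr":[0,0,0],"gripper":0.025},
  {"linear":[0,0,0],"dr":[0,0,0],"gripper":0.025},
  {"linear":[0,0,0],"dr":[0,0,0],"gripper":0.025},
  {"linear":[0,0,0],"dr":[0,0,0],"gripper":0.025},
  {"linear":[0,0,0],"dr":[0,0,0],"gripper":0.025},
  {"linear":[0,0,0],"dr":[0,0,0],"gripper":0.025},
], squeeze=60)

```text
time: 20.25
ee_pos: [0.4458, 0.0713, 0.1387]
orientation: [3.139, 0.0, 1.652]
force: [-1.6, -0.3, 5.5]
opening: 0.383
gripper_force: 60.6
```

Call:
step_arm([
  {"linear":[0,0,-0.03],"dr":[0,0,0],"gripper":0.025},
  {"linear":[0,0,-0.04],"dr":[0,0,0],"gripper":0.025},
  {"linear":[0,0,-0.04],"dr":[0,0,0],"gripper":0.025},
  {"linear":[0,0,-0.04],"dr":[0,0,0],"gripper":0.025},
  {"linear":[0,0,-0.03],"dr":[0,0,0],"gripper":0.025},
  {"linear":[0,0,0],"dr":[0,0,0],"gripper":0.025},
])

```text
time: 20.85
ee_pos: [0.4478, 0.0714, 0.3221]
orientation: [3.132, 0.0, 1.652]
force: [1.0, 0.8, -3.6]
opening: 0.384
gripper_force: 61.3
```

Call:
step_arm([
  {"linear":[0,0,0],"dr":[0,0,-0.1457],"gripper":0.025},
  {"linear":[0,0,0],"dr":[0,0,-0.1457],"gripper":0.025},
  {"linear":[0,0,0],"dr":[0,0,-0.1457],"gripper":0.025},
  {"linear":[0,0,0],"dr":[0,0,-0.1457],"gripper":0.025},
  {"linear":[0,0,0],"dr":[0,0,-0.1457],"gripper":0.025},
  {"linear":[0,0,0],"dr":[0,0,-0.1457],"gripper":0.025},
  {"linear":[0,0,0],"dr":[0,0,-0.1457],"gripper":0.025},
  {"linear":[0,0,0],"dr":[0,0,-0.1457],"gripper":0.025},
  {"linear":[0,0,0],"dr":[0,0,-0.1457],"gripper":0.025},
  {"linear":[0,0,0],"dr":[0,0,-0.1457],"gripper":0.025},
  {"linear":[0,0,0],"dr":[0,0,-0.1457],"gripper":0.025},
  {"linear":[0,0,0],"dr":[0,0,-0.1457],"gripper":0.025},
])

```text
time: 22.05
ee_pos: [0.4438, 0.0713, 0.315]
orientation: [3.141, -0.003, -2.877]
force: [-0.1, -0.4, -3.0]
opening: 0.384
gripper_force: 61.3
```

```bash
python3 - <<'E'
from h import *
s=sense(); p=s["ee_pos"]; y=s["orientation"][2]; print(p,s["orientation"],s["opening"],s["gripper_force"],s["joint_positions"])
d=np.array([.518,.400])-p[:2]
print("tool",np.cos(y)*d[0]+np.sin(y)*d[1], np.sin(y)*d[0]-np.cos(y)*d[1])
c=viewer.read_camera("scene"); cv2.imwrite("pics/m1.png",cv2.resize(c["img"][60:240,200:440,::-1],(800,600)))
E
```

```text
[0.44383462 0.0713182  0.31496154] [ 3.14067674 -0.00325694 -2.87693059] 0.3844400054825569 61.260080337524414 [ 1.52909324e-02 -6.87073738e-02 -2.60450840e-01  1.38243510e+00
  8.37869325e-05 -2.49369781e-01]
tool -0.15756062214395417 0.2978370070587265
```

View pics/m1.png

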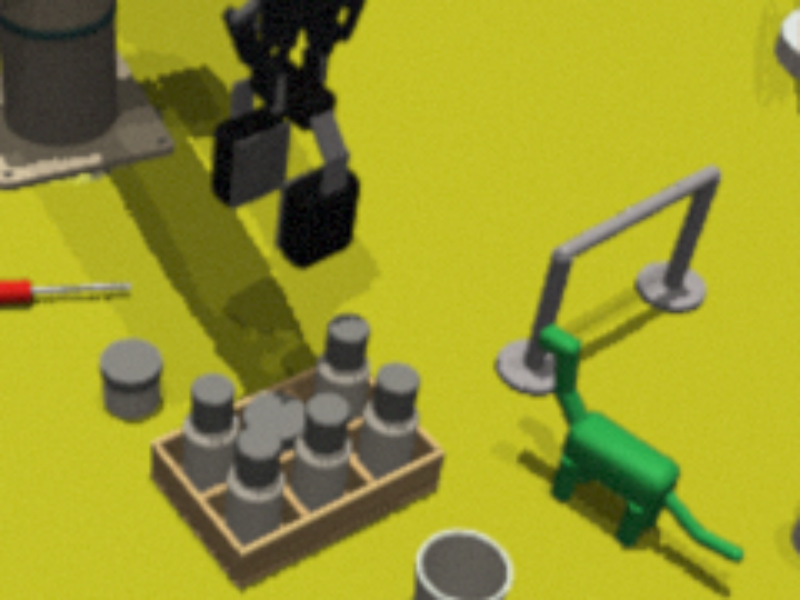

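Call:
step_arm([
  {"linear":[-0.0197,0.0372,-0.001],"dr":[0,0,0],"gripper":0.025},
  {"linear":[-0.0197,0.0372,-0.001],"dr":[0,0,0],"gripper":0.025},
  {"linear":[-0.0197,0.0372,-0.001],"dr":[0,0,0],"gripper":0.025},
  {"linear":[-0.0197,0.0372,-0.001],"dr":[0,0,0],"gripper":0.025},
  {"linear":[-0.0197,0.0372,-0.001],"dr":[0,0,0],"gripper":0.025},
  {"linear":[-0.0197,0.0372,0],"dr":[0,0,0],"gripper":0.025},
  {"linear":[-0.0197,0.0372,0],"dr":[0,0,0],"gripper":0.025},
  {"linear":[-0.0197,0.0372,0],"dr":[0,0,0],"gripper":0.025},
  {"linear":[0,0,0],"dr":[0,0,0],"gripper":0.025},
  {"linear":[0,0,0],"dr":[0,0,0],"gripper":0.025},
  {"linear":[0,0,0],"dr":[0,0,0],"gripper":0.025},
])

```text
time: 23.2
ee_pos: [0.5206, 0.3984, 0.3209]
orientation: [-3.14, -0.003, -2.884]
force: [0.7, -0.2, -3.9]
opening: 0.387
gripper_force: 61.8
```

```bash
python3 - <<'E'
from chk import *
s=sense(); p=s["ee_pos"]; y=s["orientation"][2]; print(p,s["orientation"])
d=np.array([.518,.400])-p[:2]
print("tool",np.cos(y)*d[0]+np.sin(y)*d[1], np.sin(y)*d[0]-np.cos(y)*d[1])
P=cloud(viewer.read_camera("scene")).reshape(-1,3)
q=P[(abs(P[:,0]-.518)<.12)&(abs(P[:,1]-.4)<.14)&(P[:,2]>.165)&(P[:,2]<.25)]
print(q.min(0),q.max(0),cv2.minAreaRect(q[:,:2].astype(np.float32)*1000))
E
```

```text
[0.52055479 0.3983782  0.32092414] [-3.14044705e+00 -2.50844576e-03 -2.88443002e+00]
tool 0.00205829677028132 0.002218247429594876
[0.46313718 0.34977729 0.18693105] [0.59287912 0.44171052 0.24994154] ((522.9282836914062, 396.21002197265625), (135.7155303955078, 65.75640869140625), 14.442256927490234)
```

Call:
step_arm([
  {"linear":[0.0025,0,0.03],"dr":[0,0,0],"gripper":0.025},
  {"linear":[0,0,0.035],"dr":[0,0,0],"gripper":0.025},
  {"linear":[0,0,0.035],"dr":[0,0,0],"gripper":0.025},
  {"linear":[0,0,0.025],"dr":[0,0,0],"gripper":0.025},
  {"linear":[0,0,0.013],"dr":[0,0,0],"gripper":0.025},
  {"linear":[0,0,0],"dr":[0,0,0],"gripper":0.025},
  {"linear":[0,0,0],"dr":[0,0,0],"gripper":0.025},
])

```text
time: 23.95
ee_pos: [0.5195, 0.3985, 0.1857]
orientation: [3.141, 0.002, -2.884]
force: [-0.2, 1.1, -2.8]
opening: 0.388
gripper_force: 61.8
```

Call:
step_arm([
  {"linear":[0,0,0.006],"dr":[0,0,0],"gripper":0.025},
  {"linear":[0,0,0.004],"dr":[0,0,0],"gripper":0.025},
  {"linear":[0,0,0.001],"dr":[0,0,0],"gripper":0.025},
  {"linear":[0,0,0],"dr":[0,0,0],"gripper":0.025},
])

```text
time: 24.35
ee_pos: [0.5194, 0.399, 0.1745]
orientation: [3.141, 0.002, -2.883]
force: [0.3, -1.2, 1.3]
opening: 0.385
gripper_force: 62.2
```

Call:
step_arm([
  {"linear":[0,0,0],"dr":[0,0,0],"gripper":0.045},
  {"linear":[0,0,0],"dr":[0,0,0],"gripper":0.055},
  {"linear":[0,0,0],"dr":[0,0,0],"gripper":0.055},
  {"linear":[0,0,0],"dr":[0,0,0],"gripper":0.055},
  {"linear":[0,0,-0.02],"dr":[0,0,0],"gripper":0.055},
  {"linear":[0,0,-0.04],"dr":[0,0,0],"gripper":0.055},
  {"linear":[0,0,-0.04],"dr":[0,0,0],"gripper":0.055},
  {"linear":[0,0,-0.04],"dr":[0,0,0],"gripper":0.055},
  {"linear":[0,0,0],"dr":[0,0,0],"gripper":0.055},
  {"linear":[0,0,0],"dr":[0,0,0],"gripper":0.055},
])

```text
time: 25.35
ee_pos: [0.5194, 0.3991, 0.315]
orientation: [3.141, 0.003, -2.883]
force: [-0.6, -0.2, -0.8]
opening: 0.644
gripper_force: 0.0
```

```bash
python3 - <<'E'
from chk import *
print(sense()["ee_pos"])
chk(.519,.4,("scene",),r=.08,z0=.167,z1=.2)
for x,y in((.572,-.044),(.64,-.031),(.5444,.0931),(.6264,.0376),(.6132,.1063)): chk(x,y,("top",),r=.034)
c=viewer.read_camera("scene"); cv2.imwrite("pics/m2.png",cv2.resize(c["img"][60:255,160:420,::-1],(800,600)))
E
```

```text
[0.5194371 0.3991329 0.3149733]
scene 300 [521. 398.] [83. 37.] 12.6 z95 0.1886
top 147 [572. -44.] [35. 35.] 45.6 z95 0.1338
top 146 [640. -31.] [36. 33.] 0.8 z95 0.1342
top 151 [544.  93.] [33. 34.] 1.2 z95 0.1344
top 151 [625.  36.] [35. 35.] 45.6 z95 0.1337
top 149 [614. 107.] [36. 35.] 45.8 z95 0.134
```

View pics/m2.png

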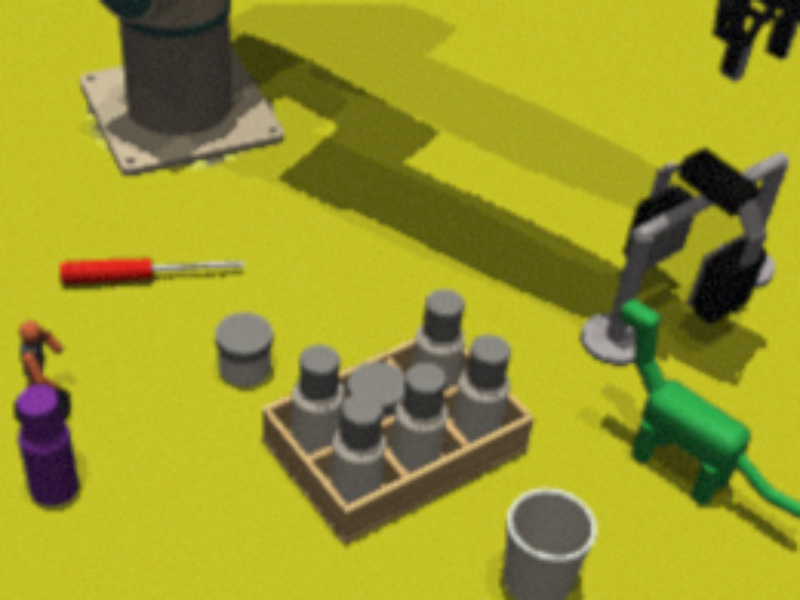

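The ear defenders straddle the bar at px (700,230), with a cup on each side. The rack at px (400,430) holds five bottles and the jar. I'll let it settle briefly, then hand in.

Call:
step_arm([
  {"linear":[0,0,0],"dr":[0,0,0],"gripper":0.055},
  {"linear":[0,0,0],"dr":[0,0,0],"gripper":0.055},
  {"linear":[0,0,0],"dr":[0,0,0],"gripper":0.055},
  {"linear":[0,0,0],"dr":[0,0,0],"gripper":0.055},
  {"linear":[0,0,0],"dr":[0,0,0],"gripper":0.055},
  {"linear":[0,0,0],"dr":[0,0,0],"gripper":0.055},
  {"linear":[0,0,0],"dr":[0,0,0],"gripper":0.055},
  {"linear":[0,0,0],"dr":[0,0,0],"gripper":0.055},
  {"linear":[0,0,0],"dr":[0,0,0],"gripper":0.055},
  {"linear":[0,0,0],"dr":[0,0,0],"gripper":0.055},
])

```text
time: 26.7
ee_pos: [0.5188, 0.3986, 0.3133]
orientation: [-3.142, -0.0, -2.883]
force: [-0.0, -0.7, 1.4]
opening: 0.644
gripper_force: 0.0
```

```bash
python3 - <<'E'
from chk import *
chk(.519,.4,("scene",),r=.08,z0=.167,z1=.2)
print(order.finish_job())
E
```

```text
scene 307 [521. 398.] [85. 41.] 11.2 z95 0.1885
the job is handed in; nothing more can be done
None
```

I handed the job in at about 27 s: the three spares stand in pockets 2, 4 and 5, and the ear defenders hang across the middle of the bar; the last camera checks looked right, but no verdict was returned.

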